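# Snap the crown cap onto the sectioned tooth

### The job

The white crown cap is lying loosely on the spring clips of the sectioned tooth model. Take the orange-handled seating tool out of its blue holder, press its foot squarely and gently on the middle of the cap until the cap clicks fully home (never more than about 25 N), then hang the tool back in its holder and let go. Do not touch the cap with the gripper and leave the other models and the dish alone.

Things in the scene. Friction and masses are not known exactly. Their poses are not given: they have to be found in the camera images.
- tooth: Sectioned plastic tooth model, fixed to the table: round grey base 84 mm across and 13 mm high, ivory column 33 to 40 mm across, pink collar, and at the top four pink spring clips (each 10 mm wide, tops 68 mm above the table, outer faces 52 mm apart) that spring outwards as the cap passes, with four fixed ivory guide posts between them, of like height. Origin at the centre of the base's underside, z up.
- seat (a point): Centre of the flat top of the tooth's column, 56 mm above the table, z up: the cap is home when its underside rests here, between the clips.
- cap: Loose white crown cap, round, 42 mm across at its round rim (6.5 mm above its underside), 35 mm at the underside, 15 mm high, flat top about 30 mm across; 60 g. Origin at the centre of its underside, z up. At the start it lies level on the clip noses, its underside about 7 to 8 mm above the seat.
- cap_top (a point): Centre of the cap's flat top, 15 mm above its origin. Pressed here, the cap resists with a force climbing to about 8 to 16 N over the first 3 to 4 mm; then the clips snap over its rim and pull it down the last 2 to 3 mm themselves (the click: the resistance on the tool drops sharply). After that it sits on the rigid seat and the force rises steeply.
- tool: Loose seating tool hanging upright in the holder, about 0.16 kg. Origin: centre of the underside of its steel collar, z up along the handle. Collar 38 mm across, z 0 to 6 mm; above it a round orange handle 22 mm across, z 6 to 62 mm; below, a 13 mm shank and a flat black foot 18 mm across. The foot's face is 45 to 65 mm below the origin: an unmeasured setting, firm under load, to be felt.
- holder: Blue holder for the tool, fixed to the table: a 70 by 70 mm plate, 8 mm thick, top 75 mm above the table, on two side walls, base mat 78 by 78 mm. A round hole 27 mm across goes through the plate's middle; the tool hangs in it by its collar, foot downwards. Origin at the centre of its underside.
- holder_mouth (a point): Centre of the hole at the plate's top face, 75 mm above the table, z up: the tool's origin lies here when it hangs in the holder.
- jaw: Loose white ceramic jaw model (horseshoe about 70 by 85 mm, 50 mm high), not to be disturbed. Origin under it.
- gum_arch: Loose pink plastic gum arch (horseshoe about 60 by 75 mm, 18 mm high), not to be disturbed. Origin under it.
- tongue_bone: Loose grey polymer tongue bone (U shape about 55 by 62 mm, 20 mm high), not to be disturbed. Origin under it.
- dish: Loose green glass specimen dish, 84 mm across and 26 mm high, not to be disturbed. Origin under it.
There are look-alikes about, which are no part of the job. Of the things shaped like the holder, the blue one is meant.

How it is judged (in metres and radians):
On the way, in this order (a step that is already met when the one before it is completed fails the run):
1. the tool is lifted clear of the holder while the cap still lies loose (z of tool in the frame of holder_mouth above 0.055 m and z of cap in the frame of seat above 0.005 m), for 0.05 s.
2. the tool presses on the cap (contact force between tool and cap above 3 N and angle between tool's own z axis and vertical below 0.12 rad).
3. the cap has clicked home: within 1.5 mm of the seat and level (z of cap in the frame of seat below 0.0015 m and horizontal distance between cap and seat below 0.0025 m and angle between cap's own z axis and vertical below 0.06 rad), for 0.2 s.
At the end, for the whole second after the job is handed in: The cap sits on the seat (underside within 1.5 mm in height and 2.5 mm sideways, tilted less than 0.06 rad), and the released tool hangs at rest, upright within 0.1 rad, in the holder's hole (within 7 mm sideways and 3 mm in height) (all of step 3 and horizontal distance between tool and holder_mouth below 0.007 m and z of tool in the frame of holder_mouth between -0.003 and 0.003 m and angle between tool's own z axis and vertical below 0.1 rad and linear speed of tool below 0.02 m/s); the robot touches nothing.
It fails at once if the tool presses on the cap with more than 25 N (contact force between tool and cap above 25 N).
It fails at once if the tool presses on the tooth or its clips with more than 25 N (contact force between tool and tooth above 25 N).
It fails at once if the tool presses while tilted more than 0.15 rad (contact force between tool and cap above 3 N and angle between tool's own z axis and vertical above 0.15 rad).
It fails at once if the gripper or arm touches the cap (contact force between any of the fingers, the arm and cap above 0.5 N).
It fails at once if a bystander is moved by more than 10 mm (distance of any of jaw, gum_arch, tongue_bone, dish from where it was at the start of the episode above 0.01 m).
It also fails if it takes over 67 s, if anything falls off the work surface, if the arm or the gripper's body presses on something with over 40 N, if the wrist force passes 120 N, or if a joint passes its speed limit or range.

### The arm

A 6-joint arm with a two-finger parallel gripper is mounted at the origin on the work surface. World frame = base frame: x ahead of the robot, y to its left, z up, the work surface at z = 0. Lengths are in mm, angles in rad, forces in N, time in s.
With the tool pointing down it reaches from about 325 to 850 mm from the base axis. Payload 15.5 kg.
Tool frame: the origin (TCP) lies between the finger pads; the fingertips stand 11 mm ahead of it and the grasp point (between the pads) lies 8 mm behind it; z points along the fingers, y is the line along which they close (so a half turn about z gives the same grasp; the last joint's range is limited). The gripper opens to 91 mm and grips with 3 to 60 N. Pads are 32 mm wide; open, the fingers measure 118 mm over their backs; the gripper's body (76 mm by 178 mm) begins 60 mm behind the grasp point.
Start: joints at [-1.26, 0.494, 1.345, -0, 1.302, -0.096], TCP at [246.722, -574.243, 224.915] pointing down, gripper open.
Joint ranges: [-2.91, 2.91], [-0.82, 2.16], [0.22, 2.67], [-1.22, 4.37], [0.12, 2.79], [-3.08, 3.08]. Speed limits (rad/s): [1.89, 1.89, 2.57, 3.01, 3.01, 3.01].

### API

Orientations are given as a rotation vector (axis times angle).
In Python, from plant import sensors, eyes, robot, finder gives the robot as it stands.
- The arm moves only by the shell command python3 -m inch 'ROWS' [FORCE]. ROWS is JSON, a list of rows, each a list of 5 numbers: the shift along the tool's x, y, z in cm, then the turn about the tool's z in rad, then the closure, from 0 (fully open) to 1 (shut). A call has 1 to 12 rows; each row is the pose to reach, as a shift and turn from the pose commanded when the call began, along the tool's axes at that moment; what a row does not reach only later rows make up. A row lasts 1/10 s, in which the tool goes at most 50 mm and 8.59 degrees, less where a joint would pass 70% of its speed; a pose out of reach is approached as far as the arm can. A call with a gripper value outside its range is refused whole. The fingers move at their own pace and stop on an object; FORCE is the grip in N (left out, the last holds). Time passes only in rows, so rows that repeat a pose let the fingers close. It gives the time, the measured TCP pose, the force, the opening and the grip force at its end, in the units of the state.
- sensors.observe(): the state, without advancing time (a new reading comes with each control period).
- eyes.capture(name): name is "scene" or "top"; returns a dict with "image" (480x640x3 uint8, red, green, blue), "range_z" (480x640 float32, mm along the optical axis (not along the pixel's ray), 0 where there is no reading), "mtx" (3x3 intrinsics, pixels), "origin" and "rotation" of the camera in the world. Camera axes: x right, y down, z forward; pixel columns grow to the right and rows downward; lengths in mm; the calibration is good to about 2 mm. A picture is of the moment at which its call begins.
- robot.sign_off(): hands the job in; it is judged then, once.
Trained networks look in a picture, given as the dict that the camera call returned (one of the last four; its "shot" number tells which), for a name from the list of things; names that differ only in an ending like _2 or _b are one class to them, and where a whole thing is asked for, a point or a joint stands for the part that bears it (a point fixed in the world has none). Each returns a list of dicts, best first, with "confidence" (0 to 1); they miss things now and then, are a little off and sometimes report something else, mostly with a low value. They report only what shows in the picture. A call takes as long as a camera call. They do not tell look-alikes from the thing itself.
- finder.trace(label, picture): "pixels" (480x640 bool, what is visible of it) and "xy" ([column, row] in pixels, amid what is visible of it).
- finder.place_of(label, picture): "xy" ([column, row] in pixels: a listed point, or the origin of a listed thing).
The state is a dict: "t": time; "joint_positions": joint angles; "joint_velocities": joint speeds; "effort": joint torques, N m; "eef_pos": TCP position; "ee_rot": TCP orientation; "wrist_force": force on the tool from outside, world axes, zero at the start; "ft_torque": the same for the moment, N m; "gripper_width": opening from 0.0 (shut) to 1.0 (fully open); "gripper_force": force on a finger pad.
Only numpy, scipy, OpenCV 4.12 (cv2) and the standard library are available. Lean on these libraries where they do the work, as an engineer would, in place of code of your own. Each camera call takes 0.05 s, during which the arm holds its last target. There are 200 camera calls.

## Working session

There is one attempt and no reset: what is moved stays moved. The work goes in short steps, Python scripts to look and compute and a shell command to move; the robot and the scene stay as the last step left them, time stands still between calls to the robot, and variables do not carry over. Pictures are saved under pics/ and viewed, at most 10 in all, crops included, and the job is handed in when it is done.

```bash
ls; mkdir -p pics; cat > h.py <<'E'
import numpy as np, cv2
from plant import sensors, eyes, robot, finder
from scipy.spatial.transform import Rotation as R
def cloud(c):
    z=c["range_z"].astype(float); K=c["mtx"]; v,u=np.mgrid[:480,:640]
    p=np.stack([(u-K[0][2])/K[0][0]*z,(v-K[1][2])/K[1][1]*z,z],-1)
    w=p@np.array(c["rotation"]).T+np.array(c["origin"]); w[z==0]=np.nan; return w
def ray(c,xy,zw):
    K=np.array(c["mtx"]); d=np.array(c["rotation"])@np.linalg.inv(K)@[xy[0],xy[1],1]; o=np.array(c["origin"])
    return o+d*(zw-o[2])/d[2]
def save(c,n): cv2.imwrite("pics/"+n,c["image"][:,:,::-1])
E
python3 - <<'E'
from h import *
for n in ("scene","top"):
    c=eyes.capture(n); save(c,n+"1.png"); w=cloud(c); print(n,np.array(c["origin"]).round(),np.array(c["rotation"]).round(2).tolist())
    for l,zw in (("tooth",0),("cap_top",78),("tool",75),("holder_mouth",75),("jaw",0),("gum_arch",0),("tongue_bone",0),("dish",0)):
        for d in finder.place_of(l,c)[:3]: print(l,round(d["confidence"],2),np.round(d["xy"]),ray(c,d["xy"],zw).round(1))
s=sensors.observe(); print({k:np.round(v,3) for k,v in s.items()})
print(R.from_rotvec(s["ee_rot"]).as_matrix().round(3))
E
```

```text
picsTraceback (most recent call last):
  File "<stdin>", line 3, in <module>
  File "h.py", line 7, in cloud
    w=p@np.array(c["rotation"]).T+np.array(c["origin"]); w[z==0]=np.nan; return w
      ~~~~~~~~~~~~~~~~~~~~~~~~~~~^~~~~~~~~~~~~~~~~~~~~~
ValueError: operands could not be broadcast together with shapes (480,640) (3,)
```

```bash
sed -i 's/np.array(c\["rotation"\])/R.from_rotvec(c["rotation"]).as_matrix()/' h.py
python3 - <<'E'
from h import *
for n in ("scene","top"):
    c=eyes.capture(n); save(c,n+"1.png"); print(n,np.array(c["origin"]).round(),np.array(c["rotation"]).round(2).tolist())
    for l,zw in (("tooth",0),("cap_top",78),("tool",75),("holder_mouth",75),("jaw",0),("gum_arch",0),("tongue_bone",0),("dish",0)):
        for d in finder.place_of(l,c)[:3]: print(l,round(d["confidence"],2),np.round(d["xy"]),ray(c,d["xy"],zw).round(1))
s=sensors.observe(); print({k:np.round(v,3) for k,v in s.items()})
print(R.from_rotvec(s["ee_rot"]).as_matrix().round(3))
E
```

```text
scene [1135. -207.  697.] [-2.04, -1.4, 0.54]
tooth 0.63 [217. 288.] [ 578.3 -192.2    0. ]
tooth 0.43 [210. 267.] [ 524.6 -193.2    0. ]
cap_top 0.61 [213. 263.] [ 584.6 -187.5   78. ]
tool 0.69 [384. 214.] [580.6 145.   75. ]
tool 0.51 [285. 357.] [ 799.8 -128.    75. ]
holder_mouth 0.88 [457. 213.] [626.9 279.3  75. ]
holder_mouth 0.66 [383. 216.] [584.1 140.3  75. ]
holder_mouth 0.6 [325. 248.] [620.8   7.4  75. ]
gum_arch 0.83 [283. 359.] [ 762.2 -123.5    0. ]
tongue_bone 0.71 [113. 334.] [ 611.2 -381.     0. ]
tongue_bone 0.17 [460. 193.] [513.  378.4   0. ]
dish 0.7 [458. 193.] [509.6 374.2   0. ]
top [ 426.   12. 1221.] [-2.12, 2.17, -0.19]
tooth 0.76 [397. 249.] [ 587.5 -191.9    0. ]
cap_top 0.7 [400. 247.] [ 582.3 -186.4   78. ]
cap_top 0.56 [400. 249.] [ 577.7 -187.2   78. ]
tool 0.78 [262. 249.] [585.  137.3  75. ]
holder_mouth 0.78 [260. 251.] [579.9 142.7  75. ]
holder_mouth 0.75 [268. 311.] [440.2 123.1  75. ]
holder_mouth 0.69 [202. 232.] [628.  278.7  75. ]
jaw 0.68 [265. 183.] [765.2 137.9   0. ]
gum_arch 0.63 [368. 183.] [ 760.2 -125.7    0. ]
tongue_bone 0.76 [467. 238.] [ 612.  -372.3    0. ]
dish 0.59 [170. 290.] [496.8 372.4   0. ]
{'t': np.float64(0.95), 'joint_positions': array([-1.261,  0.494,  1.345,  0.   ,  1.303, -0.095]), 'joint_velocities': array([ 0.002,  0.001, -0.   , -0.001, -0.001, -0.001]), 'effort': array([ 6.0000e-03, -8.7867e+01, -3.8225e+01,  7.1000e-02,  4.4000e-02,
       -0.0000e+00]), 'eef_pos': array([ 246.724, -574.246,  224.908]), 'ee_rot': array([-3.077, -0.633, -0.   ]), 'wrist_force': array([0.05 , 0.087, 1.296]), 'ft_torque': array([ 0.003, -0.029, -0.027]), 'gripper_force': np.float64(0.0), 'gripper_width': np.float64(1.001)}
[[ 0.919  0.395  0.   ]
 [ 0.395 -0.919  0.   ]
 [ 0.    -0.    -1.   ]]
```

View pics/scene1.png

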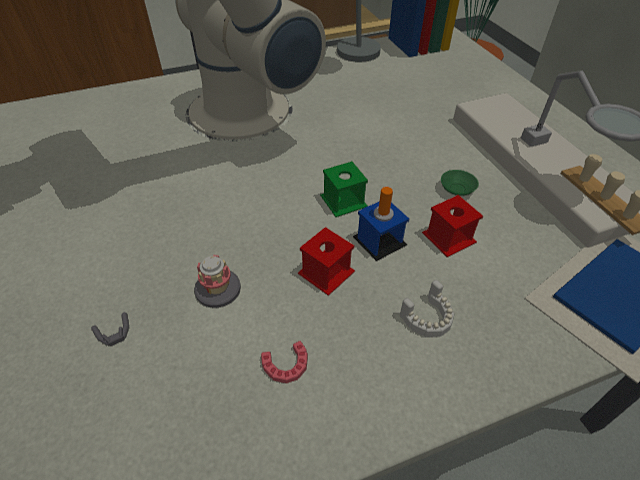

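View pics/top1.png

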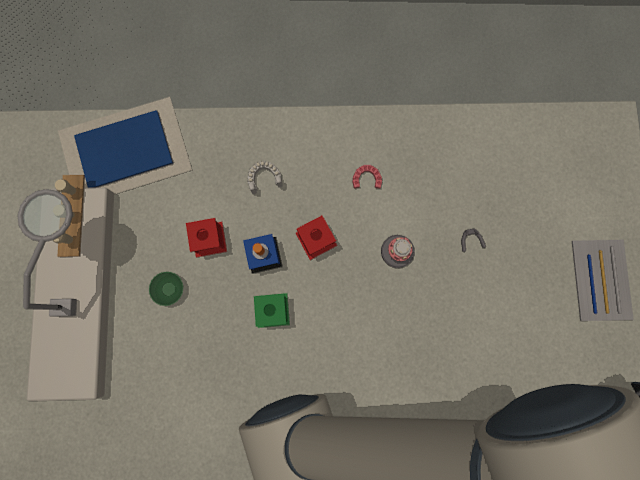

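```bash
cat > m.py <<'E'
from h import *
from scipy.optimize import least_squares
def circ(p,r,cam):
    g=p.mean(0)
    f=lambda c:np.hypot(*(p-c).T)-r
    d=g-np.array(cam)[:2]; d/=np.linalg.norm(d)
    return least_squares(f,g+d*r,loss="soft_l1").x
if __name__=="__main__":
  for n in ("scene","top"):
    c=eyes.capture(n); w=cloud(c); hsv=cv2.cvtColor(c["image"],cv2.COLOR_RGB2HSV); H,S,V=np.moveaxis(hsv.astype(int),-1,0)
    near=lambda x,y,r:np.hypot(w[...,0]-x,w[...,1]-y)<r
    m=near(582,141,40)&(H>5)&(H<20)&(S>150)
    t=m&(w[...,2]>132); s=m&(w[...,2]>90)&(w[...,2]<130)
    print(n,"handle top",np.nanmedian(w[t],0).round(1),t.sum(),"zmax",np.nanmax(w[m][:,2]).round(1))
    if s.sum()>20: print(" side fit",circ(w[s][:,:2],11,c["origin"]).round(1),s.sum())
    b=near(582,141,60)&(H>100)&(H<130)&(S>120)&(w[...,2]>65)
    q=w[b]; (cx,cy),sz,a=cv2.minAreaRect(q[:,:2].astype(np.float32)); print(" plate",np.round([cx,cy,*sz,a,np.median(q[:,2])],1))
    k=near(583,-187,30)&(w[...,2]>73)&(S<60)&(V>120); q=w[k]
    zt=np.percentile(q[:,2],90); k2=k&(w[...,2]>zt-3); cc,rr=cv2.minEnclosingCircle(w[k2][:,:2].astype(np.float32))
    print(" cap",q.mean(0).round(1),zt.round(1),"top",w[k2].mean(0).round(1),k2.sum(),np.round(cc,1),round(rr,1))
    g=near(583,-187,60)&(w[...,2]>9)&(w[...,2]<17)&(S<60); q=w[g]; print(" base z",np.median(q[:,2]).round(1),np.round(cv2.fitEllipse(q[:,:2].astype(np.float32))[0],1),np.round(cv2.minEnclosingCircle(q[:,:2].astype(np.float32)),1) if 0 else cv2.minEnclosingCircle(q[:,:2].astype(np.float32)))
    if n=="scene":
        cv2.imwrite("pics/capz.png",cv2.resize(c["image"][240:310,180:250,::-1],None,fx=8,fy=8,interpolation=cv2.INTER_CUBIC))
    rgb=c["image"]
  print(sensors.observe()["t"])
E
python3 m.py
```

```text
scene handle top [583.5 140.8 137.2] 93 zmax 139.6
 side fit [580.6 142.9] 178
 plate [581.3 142.3  72.8  72.4  12.8  75.3]
 cap [ 583.4 -191.6   78.2] 79.7 top [ 582.7 -191.5   78.5] 156 [ 583.4 -191.3] 15.0
 base z 12.9 [ 583.2 -191.8] ((584.8986206054688, -192.1438446044922), 42.145111083984375)
top handle top [578.6 140.6 136.1] 66 zmax 141.1
 side fit [579.7 141.7] 21
 plate [579.6 141.6  70.   70.   12.   74. ]
 cap [ 581.6 -192.5   77.4] 80.1 top [ 582.  -192.3   78.9] 79 [ 582.2 -192.3] 14.9
 base z 12.2 [ 583.2 -194.2] ((581.2738037109375, -192.0386199951172), 41.717037200927734)
1.05
```

View pics/capz.png

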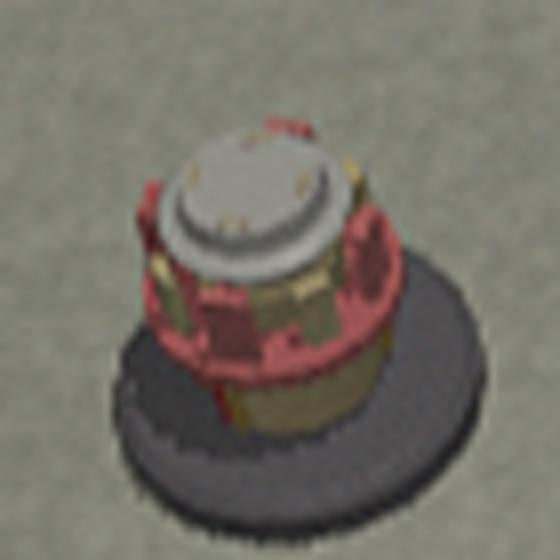

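```bash
python3 -m inch '[[15,-13,0,0.1,0],[30,-26,0,0.2,0],[40,-36,0,0.3,0],[40,-36,0,0.405,0],[40,-36,0,0.405,0],[40,-36,0,0.405,0],[40,-36,0,0.405,0],[40,-36,0,0.405,0],[40,-36,0,0.405,0],[40,-36,0,0.405,0],[40,-36,0,0.405,0],[40,-36,0,0.405,0]]' 25; python3 -c "
from h import *
s=sensors.observe(); M=R.from_rotvec(s['ee_rot']).as_matrix(); print(M.round(3)); print(M.T@(np.array([580.5,142.2,106])-s['eef_pos'])/10)"
```

```text
t: 2.25
eef_pos: [473.5, -81.9, 225.1]
ee_rot: [-3.141, -0.008, -0.001]
wrist_force: [-0.3, -1.4, 0.1]
gripper_width: 1.001
gripper_force: 0.0
[[ 1.     0.005  0.001]
 [ 0.005 -1.     0.001]
 [ 0.001 -0.001 -1.   ]]
[ 10.79943631 -22.35014892  11.93016343]
```

```bash
python3 -m inch '[[3,-5,0,0,0],[6,-10,0,0,0],[9,-15,0,0,0],[10.8,-20,0,0,0],[10.8,-22.3,0,0,0],[10.8,-22.3,0,0,0],[10.8,-22.3,0,0,0],[10.8,-22.3,4,0,0],[10.8,-22.3,8,0,0],[10.8,-22.3,11.5,0,0],[10.8,-22.3,11.5,0,0],[10.8,-22.3,11.5,0,0]]'; python3 - <<'E'
from h import *
c=eyes.capture("scene"); cv2.imwrite("pics/grasp.png",cv2.resize(c["image"][120:270,300:480,::-1],None,fx=4,fy=4))
E
```

```text
t: 3.45
eef_pos: [580.0, 136.3, 110.6]
ee_rot: [3.141, -0.001, -0.001]
wrist_force: [0.8, -0.0, 0.9]
gripper_width: 0.999
gripper_force: 0.0
```

View pics/grasp.png

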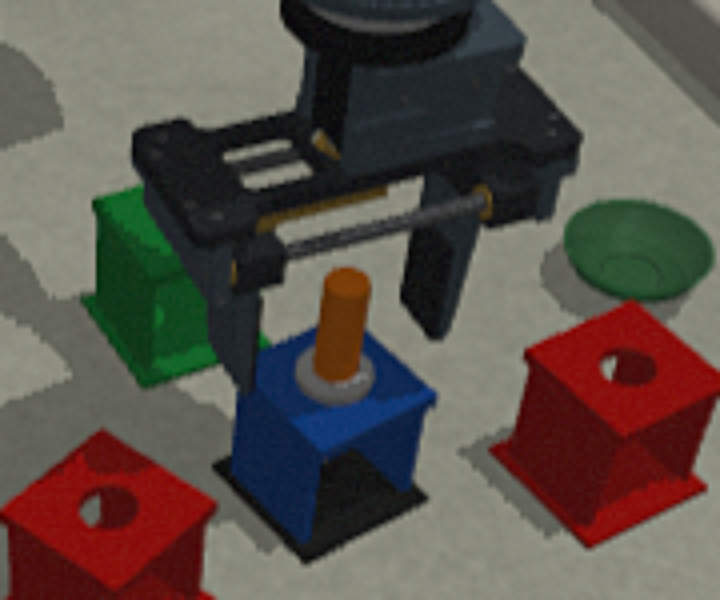

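```bash
python3 -m inch '[[0,-0.55,0,0,0],[0,-0.55,0,0,0],[0,-0.55,0,0,0]]'
```

```text
t: 3.8
eef_pos: [580.4, 143.3, 111.0]
ee_rot: [-3.141, -0.002, -0.003]
wrist_force: [0.4, -0.1, 0.4]
gripper_width: 0.997
gripper_force: 0.0
```

```bash
python3 -m inch '[[0,0.1,0,0,0],[0,0.1,0,0,0.4],[0,0.1,0,0,1],[0,0.1,0,0,1],[0,0.1,0,0,1],[0,0.1,0,0,1],[0,0.1,0,0,1],[0,0.1,0,0,1],[0,0.1,0,0,1],[0,0.1,0,0,1]]' 40
```

```text
t: 4.8
eef_pos: [579.9, 142.0, 109.9]
ee_rot: [-3.142, -0.001, 0.0]
wrist_force: [-0.6, 2.7, 1.8]
gripper_width: 0.244
gripper_force: 1.3
```

```bash
python3 -m inch '[[0,0,0,0,1],[0,0,0,0,1],[0,0,0,0,1],[0,0,-2,0,1],[0,0,-5,0,1],[0,0,-9,0,1],[0,0,-13,0,1],[0,0,-13,0,1],[0,0,-13,0,1],[0,0,-13,0,1]]'; python3 - <<'E'
from h import *
from m import circ
c=eyes.capture("scene"); cv2.imwrite("pics/lift.png",cv2.resize(c["image"][80:260,300:480,::-1],None,fx=3.3,fy=3.3))
E
```

```text
t: 5.8
eef_pos: [579.1, 141.9, 238.5]
ee_rot: [3.141, 0.001, -0.004]
wrist_force: [0.1, 0.1, -1.4]
gripper_width: 0.234
gripper_force: 40.0
```

View pics/lift.png

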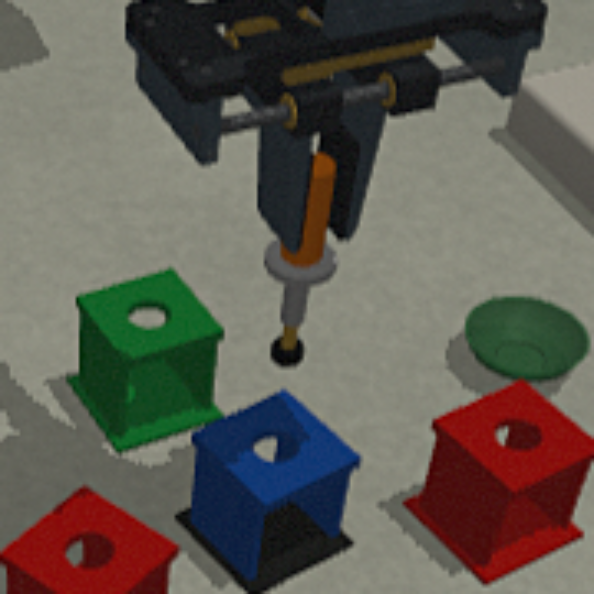

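```bash
cat > ax.py <<'E'
from h import *
from m import circ
for n in ("scene","top"):
    c=eyes.capture(n); w=cloud(c); s=sensors.observe(); e=s["eef_pos"]; hsv=cv2.cvtColor(c["image"],cv2.COLOR_RGB2HSV).astype(int)
    o=(hsv[...,0]>5)&(hsv[...,0]<20)&(hsv[...,1]>150)&(np.hypot(w[...,0]-e[0],w[...,1]-e[1])<45)
    K=c["mtx"]; Rm=R.from_rotvec(c["rotation"]).as_matrix()
    pr=lambda p:(lambda q:(q[:2]/q[2]).round(1))(K@Rm.T@(np.array(p)-c["origin"]))
    print(n,e.round(1)); 
    for h in (27,-35,-87): print("  vertical proj at z",h,pr([e[0],e[1],e[2]+h]))
    v,u=np.nonzero(o); print("  orange px",o.sum(), [(r,u[v==r].mean().round(1)) for r in range(v.min(),v.max()+1,4) if (v==r).any()] if o.sum() else "")
    for lo,hi,r in ((-40,-34,0),(-30,-10,11),(-12,5,11),(5,25,11),(-85,-45,6.5),(-110,-85,9)):
        m=(np.hypot(w[...,0]-e[0],w[...,1]-e[1])<40)&(w[...,2]>e[2]+lo)&(w[...,2]<e[2]+hi)
        if lo>-34: m&=o
        if m.sum()>12 and r: print("  z",lo,hi,m.sum(),circ(w[m][:,:2],r,c["origin"]).round(1)-e[:2].round(1), "zmean",(w[m][:,2].mean()-e[2]).round(1), "zmin",(w[m][:,2].min()-e[2]).round(1))
E
python3 ax.py
```

```text
scene [579.2 141.9 238.4]
  vertical proj at z 27 [394.5 129.8]
  vertical proj at z -35 [390.1 160.6]
  vertical proj at z -87 [386.7 183.9]
  orange px 278 [(85, np.float64(378.0)), (89, np.float64(376.0)), (97, np.float64(412.5)), (129, np.float64(397.1)), (133, np.float64(397.5)), (137, np.float64(396.5)), (141, np.float64(396.0)), (145, np.float64(395.5)), (149, np.float64(395.0)), (153, np.float64(394.0)), (157, np.float64(391.0)), (189, np.float64(388.0))]
  z -30 -10 70 [0.1 0.3] zmean -19.0 zmin -26.2
  z -12 5 62 [ 0.5 -0.6] zmean -3.5 zmin -11.9
  z 5 25 79 [ 0.6 -0.7] zmean 15.1 zmin 5.1
  z -85 -45 106 [-0.1  0.6] zmean -62.5 zmin -84.9
  z -110 -85 71 [-0.5  0.6] zmean -90.4 zmin -96.9
top [579.3 141.9 238.6]
  vertical proj at z 27 [249.1 238.6]
  vertical proj at z -35 [253.1 243.2]
  vertical proj at z -87 [256.2 246.7]
  orange px 2 [(247, np.float64(251.5))]
```

```bash
python3 -m inch '[[0,2,0,0,1],[0,5,0,0,1],[0,9,0,0,1],[0,13,0,0,1],[0.2,17,0,0,1],[0.3,21,0,0,1],[0.4,25,0,0,1],[0.4,29,0,0,1],[0.4,32,0,0,1],[0.4,33.4,0,0,1],[0.4,33.4,0,0,1],[0.4,33.4,0,0,1]]'; python3 -m inch '[[0,0,0,0,1],[0,0,0,0,1],[0,0,2,0,1],[0,0,4,0,1],[0,0,4,0,1],[0,0,4,0,1],[0,0,4,0,1]]'; python3 ax.py; python3 - <<'E'
from h import *
c=eyes.capture("scene"); cv2.imwrite("pics/over.png",cv2.resize(c["image"][150:310,150:290,::-1],None,fx=3.7,fy=3.7))
w=cloud(c)
hsv=cv2.cvtColor(c["image"],cv2.COLOR_RGB2HSV).astype(int)
k=(np.hypot(w[...,0]-583,w[...,1]+192)<30)&(w[...,2]>74)&(w[...,2]<82)&(hsv[...,1]<60)&(hsv[...,2]>100)
print(k.sum(),cv2.minEnclosingCircle(w[k][:,:2].astype(np.float32)))
E
```

```text
t: 7.15
eef_pos: [584.0, -191.2, 239.4]
ee_rot: [-3.141, -0.001, 0.001]
wrist_force: [0.4, 1.7, -2.8]
gripper_width: 0.235
gripper_force: 40.0
t: 7.85
eef_pos: [584.8, -191.9, 201.1]
ee_rot: [3.141, 0.002, 0.002]
wrist_force: [0.6, -0.1, -1.7]
gripper_width: 0.234
gripper_force: 40.0
scene [ 584.8 -192.   201.1]
  vertical proj at z 27 [193.9 198.9]
  vertical proj at z -35 [201.5 227.9]
  vertical proj at z -87 [207.2 249.6]
  orange px 496 [(124, np.float64(145.0)), (156, np.float64(162.0)), (196, np.float64(195.5)), (200, np.float64(195.0)), (204, np.float64(195.5)), (208, np.float64(196.5)), (212, np.float64(197.5)), (216, np.float64(199.0)), (220, np.float64(200.0)), (224, np.float64(200.5)), (228, np.float64(200.0))]
  z -30 -10 104 [0.2 0.3] zmean -17.7 zmin -27.0
  z -12 5 117 [0.3 0.3] zmean -3.3 zmin -11.7
  z 5 25 154 [0.4 0.3] zmean 15.2 zmin 5.1
  z -85 -45 104 [0.2 0.4] zmean -63.5 zmin -84.7
  z -110 -85 81 [0.  0.5] zmean -90.2 zmin -98.5
top [ 584.7 -192.1  201. ]
  vertical proj at z 27 [414.5 235.5]
  vertical proj at z -35 [408.9 240.1]
  vertical proj at z -87 [404.7 243.6]
  orange px 1 [(249, np.float64(428.0))]
197 ((584.67333984375, -191.3257293701172), 16.47051239013672)
```

View pics/over.png

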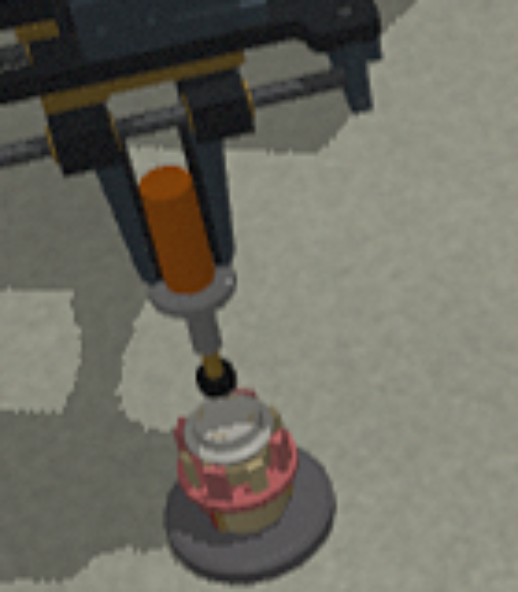

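```bash
python3 -m inch '[[-0.15,0,0.5,0,1],[-0.15,0,1,0,1],[-0.15,0,1.5,0,1],[-0.15,0,1.7,0,1],[-0.15,0,1.7,0,1],[-0.15,0,1.7,0,1],[-0.15,0,1.7,0,1]]'; for i in 1; do python3 -m inch '[[0,0,0.05,0,1],[0,0,0.1,0,1],[0,0,0.15,0,1],[0,0,0.2,0,1],[0,0,0.2,0,1],[0,0,0.2,0,1]]'; done
```

```text
t: 8.7
eef_pos: [582.8, -192.1, 183.1]
ee_rot: [3.141, 0.001, 0.0]
wrist_force: [-0.6, 0.6, -1.2]
gripper_width: 0.234
gripper_force: 40.0
t: 9.3
eef_pos: [582.7, -192.0, 180.9]
ee_rot: [-3.142, -0.001, 0.0]
wrist_force: [0.5, -0.9, -2.0]
gripper_width: 0.229
gripper_force: 40.0
```

```bash
python3 -m inch '[[0,0,0.05,0,1],[0,0,0.1,0,1],[0,0,0.15,0,1],[0,0,0.2,0,1],[0,0,0.2,0,1],[0,0,0.2,0,1]]';python3 -m inch '[[0,0,0.05,0,1],[0,0,0.1,0,1],[0,0,0.1,0,1],[0,0,0.1,0,1]]'
```

```text
t: 9.9
eef_pos: [582.7, -192.0, 178.9]
ee_rot: [-3.142, -0.001, 0.0]
wrist_force: [-0.0, -0.9, -1.4]
gripper_width: 0.231
gripper_force: 40.0
t: 10.3
eef_pos: [582.7, -192.0, 177.9]
ee_rot: [3.142, 0.001, -0.0]
wrist_force: [0.5, -0.0, -1.8]
gripper_width: 0.238
gripper_force: 40.0
```

```bash
python3 -m inch '[[0,0,0.05,0,1],[0,0,0.1,0,1],[0,0,0.1,0,1],[0,0,0.1,0,1]]';python3 -m inch '[[0,0,0.05,0,1],[0,0,0.1,0,1],[0,0,0.1,0,1],[0,0,0.1,0,1]]';python3 -m inch '[[0,0,0.05,0,1],[0,0,0.1,0,1],[0,0,0.1,0,1],[0,0,0.1,0,1]]'
```

```text
t: 10.7
eef_pos: [582.7, -192.0, 176.9]
ee_rot: [-3.142, -0.001, 0.0]
wrist_force: [-0.4, -0.1, -1.3]
gripper_width: 0.231
gripper_force: 40.0
t: 11.1
eef_pos: [582.7, -192.0, 175.9]
ee_rot: [-3.142, -0.001, 0.0]
wrist_force: [0.6, -1.1, -0.9]
gripper_width: 0.234
gripper_force: 40.0
t: 11.5
eef_pos: [582.8, -192.0, 175.0]
ee_rot: [3.141, 0.001, 0.0]
wrist_force: [0.4, -0.1, 0.0]
gripper_width: 0.233
gripper_force: 40.0
```

```bash
python3 -m inch '[[0,0,0.05,0,1],[0,0,0.1,0,1],[0,0,0.1,0,1],[0,0,0.1,0,1]]'; python3 -m inch '[[0,0,0.05,0,1],[0,0,0.1,0,1],[0,0,0.1,0,1],[0,0,0.1,0,1]]'
```

```text
t: 11.9
eef_pos: [582.8, -192.0, 174.0]
ee_rot: [3.141, 0.001, 0.0]
wrist_force: [0.8, 0.7, 2.7]
gripper_width: 0.233
gripper_force: 40.0
t: 12.3
eef_pos: [582.9, -192.1, 173.2]
ee_rot: [3.141, 0.001, 0.001]
wrist_force: [0.4, 0.4, 5.4]
gripper_width: 0.233
gripper_force: 40.0
```

```bash
python3 -m inch '[[0,0,0.03,0,1],[0,0,0.06,0,1],[0,0,0.06,0,1],[0,0,0.06,0,1]]'; python3 -m inch '[[0,0,0.03,0,1],[0,0,0.05,0,1],[0,0,0.05,0,1],[0,0,0.05,0,1]]'
```

```text
t: 12.7
eef_pos: [583.0, -192.1, 172.8]
ee_rot: [3.141, 0.001, 0.001]
wrist_force: [-0.2, 0.7, 8.9]
gripper_width: 0.233
gripper_force: 40.0
t: 13.1
eef_pos: [583.1, -192.1, 172.4]
ee_rot: [3.141, 0.001, 0.002]
wrist_force: [-0.8, -0.1, 9.1]
gripper_width: 0.234
gripper_force: 40.0
```

```bash
python3 -m inch '[[0,0,0.03,0,1],[0,0,0.05,0,1],[0,0,0.05,0,1],[0,0,0.05,0,1]]'; python3 -m inch '[[0,0,0.03,0,1],[0,0,0.05,0,1],[0,0,0.05,0,1],[0,0,0.05,0,1]]'
```

```text
t: 13.5
eef_pos: [582.6, -192.0, 171.1]
ee_rot: [-3.141, -0.001, 0.0]
wrist_force: [0.8, -0.2, -1.8]
gripper_width: 0.238
gripper_force: 40.0
t: 13.9
eef_pos: [582.6, -191.9, 170.7]
ee_rot: [-3.141, -0.001, 0.0]
wrist_force: [0.8, -0.1, -2.2]
gripper_width: 0.236
gripper_force: 40.0
```

```bash
python3 -m inch '[[0,0,0.05,0,1],[0,0,0.1,0,1],[0,0,0.1,0,1],[0,0,0.1,0,1]]'; python3 -m inch '[[0,0,0.03,0,1],[0,0,0.06,0,1],[0,0,0.06,0,1],[0,0,0.06,0,1]]'
```

```text
t: 14.3
eef_pos: [582.7, -192.0, 169.8]
ee_rot: [-3.142, -0.001, -0.0]
wrist_force: [-0.1, -0.2, -0.8]
gripper_width: 0.232
gripper_force: 40.0
t: 14.7
eef_pos: [582.7, -192.0, 169.2]
ee_rot: [-3.142, -0.001, 0.0]
wrist_force: [-0.4, 0.5, -1.5]
gripper_width: 0.232
gripper_force: 40.0
```

```bash
python3 -m inch '[[0,0,0.02,0,1],[0,0,0.04,0,1],[0,0,0.04,0,1],[0,0,0.04,0,1]]'; python3 -m inch '[[0,0,0.02,0,1],[0,0,0.04,0,1],[0,0,0.04,0,1],[0,0,0.04,0,1]]'; python3 -m inch '[[0,0,0.02,0,1],[0,0,0.03,0,1],[0,0,0.03,0,1],[0,0,0.03,0,1]]'
```

```text
t: 15.1
eef_pos: [582.8, -192.0, 168.9]
ee_rot: [3.142, 0.001, 0.0]
wrist_force: [-0.3, 0.5, -0.6]
gripper_width: 0.235
gripper_force: 40.0
t: 15.5
eef_pos: [582.9, -192.1, 168.8]
ee_rot: [3.141, 0.001, 0.001]
wrist_force: [-1.0, 0.3, 4.3]
gripper_width: 0.232
gripper_force: 40.0
t: 15.9
eef_pos: [583.1, -192.1, 168.8]
ee_rot: [3.141, 0.001, 0.002]
wrist_force: [-1.2, 1.0, 8.6]
gripper_width: 0.239
gripper_force: 40.0
```

```bash
python3 -m inch '[[0,0,-0.3,0,1],[0,0,-1,0,1],[0,0,-3,0,1],[0,0,-7,0,1],[0,0,-7,0,1],[0,0,-7,0,1],[0,-3,-7,0,1],[0,-6,-7,0,1],[0,-10,-7,0,1],[0,-14,-7,0,1],[0,-14,-7,0,1],[0,-14,-7,0,1]]'; python3 - <<'E'
from h import *
for n in("scene","top"):
    c=eyes.capture(n); w=cloud(c)
    hsv=cv2.cvtColor(c["image"],cv2.COLOR_RGB2HSV).astype(int)
    k=(np.hypot(w[...,0]-583,w[...,1]+192)<14)&(w[...,2]>60)&(w[...,2]<90)&(hsv[...,1]<60)
    q=w[k]; A=np.c_[q[:,:2]-[583,-192],np.ones(len(q))]
    print(n,k.sum(),np.linalg.lstsq(A,q[:,2],rcond=None)[0].round(3),np.median(q[:,2]))
    if n=="scene": cv2.imwrite("pics/home.png",cv2.resize(c["image"][240:310,180:250,::-1],None,fx=8,fy=8,interpolation=cv2.INTER_CUBIC))
E
```

```text
t: 17.1
eef_pos: [582.1, -51.2, 237.2]
ee_rot: [-3.141, -0.004, 0.003]
wrist_force: [-0.7, -0.5, -1.2]
gripper_width: 0.232
gripper_force: 40.0
scene 154 [-1.8000e-02 -6.0000e-03  7.1367e+01] 71.35474010213068
top 0 [0. 0. 0.] nan
  return _methods._mean(a, axis=axis, dtype=dtype,
  ret = ret.dtype.type(ret / rcount)
```

View pics/home.png

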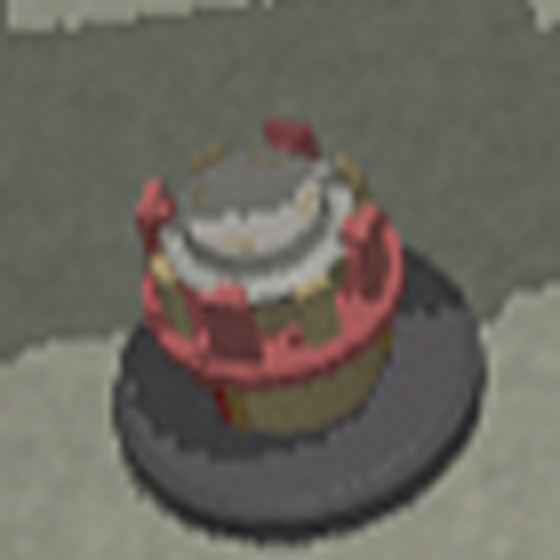

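The crop shows the cap sunk between the clips (top around crop (245,195)). Its measured top is at 71.4 mm and level, so it is home. Next I return the tool.

```bash
python3 -m inch '[[0,-3,0,0,1],[-0.2,-7,0,0,1],[-0.2,-11,0,0,1],[-0.2,-15,0,0,1],[-0.2,-18,0,0,1],[-0.2,-19.3,0,0,1],[-0.2,-19.3,0,0,1],[-0.2,-19.3,0,0,1],[-0.2,-19.3,0,0,1],[-0.2,-19.3,0,0,1]]'; python3 ax.py | grep -A12 scene
```

```text
t: 18.2
eef_pos: [580.6, 139.8, 238.1]
ee_rot: [3.141, -0.001, -0.0]
wrist_force: [-0.2, -1.0, -1.3]
gripper_width: 0.238
gripper_force: 40.0
scene [580.6 140.  238.1]
  vertical proj at z 27 [393.8 130.6]
  vertical proj at z -35 [389.4 161.4]
  vertical proj at z -87 [386.1 184.7]
  orange px 275 [(88, np.float64(382.0)), (100, np.float64(402.3)), (112, np.float64(418.0)), (128, np.float64(396.5)), (132, np.float64(397.0)), (136, np.float64(396.5)), (140, np.float64(395.5)), (144, np.float64(395.0)), (148, np.float64(394.5)), (152, np.float64(394.0)), (156, np.float64(392.0)), (160, np.float64(391.0))]
  z -30 -10 63 [ 0.4 -0.1] zmean -18.9 zmin -27.0
  z -12 5 63 [ 0.6 -1.2] zmean -4.1 zmin -11.9
  z 5 25 88 [ 0.4 -0.4] zmean 15.1 zmin 5.0
  z -85 -45 109 [0.1 0.3] zmean -62.0 zmin -84.5
  z -110 -85 72 [-0.1  0.6] zmean -90.3 zmin -96.8
top [580.6 140.2 238.2]
  vertical proj at z 27 [250. 238.]
  vertical proj at z -35 [254.  242.6]
```

```bash
python3 -m inch '[[-0.05,-0.18,0,0,1],[-0.05,-0.18,2,0,1],[-0.05,-0.18,4,0,1],[-0.05,-0.18,5.5,0,1],[-0.05,-0.18,5.5,0,1],[-0.05,-0.18,6.5,0,1],[-0.05,-0.18,7.5,0,1],[-0.05,-0.18,8,0,1],[-0.05,-0.18,8,0,1]]'; python3 -m inch '[[0,0,1,0,1],[0,0,2,0,1],[0,0,3,0,1],[0,0,4,0,1],[0,0,4.3,0,1],[0,0,4.5,0,1],[0,0,4.5,0,1],[0,0,4.5,0,1]]'
```

```text
t: 19.2
eef_pos: [579.6, 142.7, 157.4]
ee_rot: [3.141, 0.001, -0.002]
wrist_force: [0.1, -0.7, -0.6]
gripper_width: 0.232
gripper_force: 40.0
t: 20.0
eef_pos: [580.2, 142.9, 113.4]
ee_rot: [-3.141, -0.001, -0.001]
wrist_force: [-0.2, -0.2, -2.1]
gripper_width: 0.233
gripper_force: 40.0
```

```bash
python3 -m inch '[[0,0,0.1,0,1],[0,0,0.2,0,1],[0,0,0.2,0,1],[0,0,0.2,0,1]]'; python3 -m inch '[[0,0,0.05,0,1],[0,0,0.1,0,1],[0,0,0.1,0,1],[0,0,0.1,0,1]]'
```

```text
t: 20.4
eef_pos: [580.0, 142.8, 111.2]
ee_rot: [-3.142, -0.001, -0.0]
wrist_force: [0.2, -0.0, -0.7]
gripper_width: 0.23
gripper_force: 40.0
t: 20.8
eef_pos: [579.9, 142.8, 110.1]
ee_rot: [-3.142, -0.001, 0.0]
wrist_force: [-0.2, 0.9, -1.3]
gripper_width: 0.235
gripper_force: 40.0
```

```bash
python3 -m inch '[[0,0,0.03,0,1],[0,0,0.06,0,1],[0,0,0.06,0,1],[0,0,0.06,0,1]]'; python3 -m inch '[[0,0,0,0,0.75],[0,0,0,0,0.72],[0,0,0,0,0.7],[0,0,0,0,0.65],[0,0,0,0,0.5],[0,0,0,0,0.2],[0,0,0,0,0],[0,0,0,0,0],[0,0,0,0,0],[0,0,0,0,0],[0,0,0,0,0]]'
```

```text
t: 21.2
eef_pos: [580.0, 142.8, 109.9]
ee_rot: [-3.142, -0.001, -0.001]
wrist_force: [-0.8, 0.0, 6.7]
gripper_width: 0.237
gripper_force: 40.0
t: 22.3
eef_pos: [579.9, 142.8, 109.5]
ee_rot: [-3.142, -0.001, 0.0]
wrist_force: [-0.7, -0.3, -0.1]
gripper_width: 0.934
gripper_force: 0.0
```

```bash
python3 -m inch '[[0,0,0,0,0],[0,0,-2,0,0],[0,0,-5,0,0],[0,0,-10,0,0],[0,0,-14,0,0],[0,0,-14,0,0],[0,0,-14,0,0],[0,0,-14,0,0]]'; python3 m.py; python3 -c "
from h import *
c=eyes.capture('scene'); save(c,'end.png')"
```

```text
t: 23.1
eef_pos: [579.3, 142.7, 248.5]
ee_rot: [3.141, 0.001, -0.003]
wrist_force: [-0.5, 0.8, -0.7]
gripper_width: 0.993
gripper_force: 0.0
scene handle top [584.1 141.2 137. ] 96 zmax 349.6
 side fit [580.4 143.5] 177
 plate [582.8 139.8  72.4 109.3   9.2  75.4]
 cap [ 584.1 -192.5   73.6] 74.1 top [ 584.1 -192.5   73.6] 10 [ 583.6 -192. ] 12.9
 base z 13.0 [ 583.  -191.9] ((584.3172607421875, -191.75894165039062), 42.29143524169922)
top handle top [569.6 141.9 136.4] 15 zmax 351.9
 plate [553.8 149.4  74.2  43.7  52.2  74.1]
 cap [ 579.3 -191.6   73.7] 73.9 top [ 579.3 -191.6   73.7] 14 [ 580.7 -192.9] 14.6
 base z 12.2 [ 583.1 -194.2] ((581.3076782226562, -192.55044555664062), 41.832496643066406)
23.2
```

View pics/end.png

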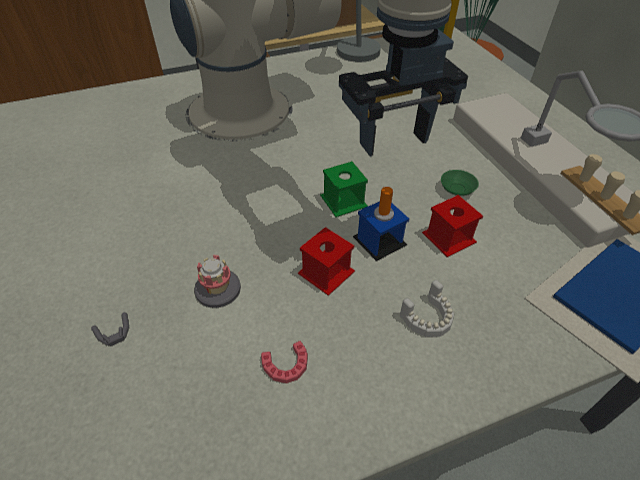

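The tool hangs upright in the blue holder at (385,215), the cap is seated at (212,268), the gripper is clear and the bystanders haven't moved.

```bash
python3 -c "
from h import *
print(robot.sign_off())"
```

```text
the job is handed in; nothing more can be done
None
```

The cap clicked home with wrist readings never above about 11 N, the tool is back hanging in the blue holder, the gripper is clear, and the job is handed in (no verdict was returned).

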